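Slide the ring carrier into its locating notches and turn the keeper over it

TASK

On the slide fixture, push the grey carrier board gently along its rails with a fingertip until you feel it drop fully into the locating notches, then push the keeper's pin round until the keeper lies squarely across the board. Nothing is to be gripped or lifted: leave the ring lying untouched in its nest on the board, and do not disturb the other things on the desk.

Things in the scene. Friction and masses are not known exactly. Their poses are not given: they have to be found in the camera images.
- slide_fixture: Bare aluminium and steel slide fixture screwed to the desk. Origin on the desk, z up; x is the direction in which the board is pushed (robot's right, within 15 degrees), y points away from the robot. Base plate 10 mm thick, x -190 to 170 mm, y -82 to 94 mm. Guides outside the rails: tops 40 mm above the desk, inner faces at y = +-60 mm, outer faces at -76 and 88; both ends open.
- inner_notch (a point): Middle of the inner pair's notches (fixture x = 125, y = 0), at the height of their floor, 18 mm above the desk. The two inner steel rails are 12 mm wide, centred at y = +-32 mm, along x from -185 to 165 mm, tops 24 mm above the desk; the channel between them is 52 mm wide and free down to the base plate. Each has one square notch 25 mm long, 6 mm deep.
- outer_notch (a point): The same for the outer pair of rails (14 mm wide, centred at y = +-51 mm, same length and height): one notch each, 25 mm long, 6 mm deep, at fixture x = 15 mm, where the board's rear feet drop in.
- notch_seat (a point): Where the board's origin lies when the board is home in the notches: fixture x = 70 mm, y = 0, 18 mm above the desk; axes as the fixture's.
- carrier_board: Loose grey board, 150 mm (its x, along the rails) x 116 x 16 mm, 0.35 to 0.7 kg, 2 mm play to each guide; starts 110 to 165 mm short of its seat, slides with 2 to 7 N. Origin: centre of the plane under its four feet, z up, x as the fixture's. Underside 9, top 25 mm above the origin: on the rails 33 and 49 mm above the desk, in the notches 27 and 43. The square notch ends then stop it.
- board_feet (a point): Middle of the plane under the board's front pair of feet (board x = 55, y = 0). Feet are steel, 20 mm long in x, 10 mm wide, 9 mm tall below the board: front pair at y = +-32 mm on the inner rails, rear pair at x = -55, y = +-51 mm on the outer rails. All four drop together, 6 mm, at the notches.
- board_push_edge (a point): Middle of the board's rear face, the upright face to push on: 75 mm behind the origin, at half thickness, 17 mm above the origin.
- ring_nest (a point): Point on the board's top where the ring's underside centre lies: 15 mm from the board's middle towards the robot (board y = -15 mm), 25 mm above its origin; three steel pins 6 mm thick and 6 mm tall stand round it.
- cage_ring: Loose gold-finished cage ring, 31 mm across, 9 mm tall, lying flat between the three pins on the board and riding with it. Origin at the centre of its underside. Not to be touched.
- keeper (a joint): Steel turn-button keeper on the far guide, on an upright pivot, light friction (1 N at its pin), stays where left. 0 rad: points back along the guide (fixture -x), clear of the board; starts at -0.35 to 0.08. Grows anticlockwise seen from above, nose swinging towards the robot and over the board; 1.57 is square across it, stop at 1.62.
- keeper_pivot (a point): Keeper's pivot, fixture x = 70, y = 74 mm, at the bar's top, 51.5 mm above the desk (a 12 mm screw head stands 3 mm higher). Bar 14 mm wide, 6 mm thick, reaching 46 mm from the pivot, underside 45.5 mm above the desk: it passes 2.5 mm over a board in the notches but hits the side of one still on the rails.
- keeper_pin (a point): Centre of the top of the keeper's upright finger pin: 10 mm thick, 24 mm tall, 38 mm from the pivot, its top 75.5 mm and its foot 51.5 mm above the desk.
- screwdriver: Red-handled screwdriver 143 mm long lying on the desk on the robot's side of the fixture. Leave alone.
- pen: Blue pen 108 mm long on the desk beyond the fixture's far (right) end. Leave alone.
- marker: White and red marker 112 mm long, beyond the pen. Leave alone.
- spare_ring: Spare cage ring 31 mm across, 9 mm tall, on the desk behind the fixture. Leave alone.
- spacer_ring: Spacer ring 26 mm across, 8 mm tall, on the desk behind the fixture. Leave alone.
Not all that is in view belongs to the job. Several things have the shape of the carrier_board; the one meant has the colours described above.

How it is judged:
On the way, in this order (a step that is already met when the one before it is completed fails the run):
1. the board has dropped into the notches while the keeper is still clear of it (x of carrier_board in the frame of notch_seat between -0.004 and 0.004 m and z of carrier_board in the frame of notch_seat between -0.003 and 0.002 m and angle between carrier_board's own z axis and vertical below 0.03 rad and angle between the x axis of carrier_board and the x axis of slide_fixture, either way round below 0.06 rad and value of joint keeper below 0.4 rad), for 0.2 s.
2. the keeper lies across the board (x of carrier_board in the frame of notch_seat between -0.004 and 0.004 m and z of carrier_board in the frame of notch_seat between -0.003 and 0.002 m and angle between carrier_board's own z axis and vertical below 0.03 rad and angle between the x axis of carrier_board and the x axis of slide_fixture, either way round below 0.06 rad and value of joint keeper above 1.35 rad), for 0.2 s.
At the end, for the whole second after the job is handed in: The board rests in the notches (within 4 mm along the rails, 2 mm of full depth, level and in line with the rails), the keeper is turned across it (joint over 1.35 rad, square being 1.57), and the ring lies in its nest (within 8 mm) (all of step 2 and linear speed of carrier_board below 0.01 m/s and distance between cage_ring and ring_nest below 0.008 m); the robot touches nothing.
It fails at once if the board is lifted more than 8 mm above the rails or tipped (z of carrier_board in the frame of notch_seat above 0.014 m or angle between carrier_board's own z axis and vertical above 0.15 rad).
It fails at once if the board is rammed or gripped (over 35 N from the fingers) (contact force between the fingers and carrier_board above 35 N).
It fails at once if the keeper is forced or gripped (over 25 N from the fingers) (contact force between the fingers and keeper above 25 N).
It fails at once if the ring on the board is touched, or leaves its nest (contact force between any of the arm, the fingers and cage_ring above 0.5 N or distance between cage_ring and ring_nest above 0.012 m).
It fails at once if a bystander is moved more than 15 mm (distance of any of screwdriver, pen, spare_ring, spacer_ring, marker from where it was at the start of the episode above 0.015 m).
It also fails if it takes over 48 s, if anything falls off the work surface, if the arm or the gripper's body presses on something with over 40 N, if the wrist force passes 120 N, or if a joint passes its speed limit or range.

ROBOT

A 7-joint arm with a two-finger parallel gripper is mounted at the origin on a cart in front of the work surface, level with it; the furniture and walls round the work are solid. World frame = base frame: x ahead of the robot, y to its left, z up, the work surface at z = 0. Lengths are in m, angles in rad, forces in N, time in s.
With the tool pointing down it reaches from about 0.375 to 0.925 m from the base axis. Payload 3.1 kg.
Tool frame: the origin (TCP) lies midway between the tips of the shut fingers; the grasp point (between the pads) lies manip.pinch_z behind it (manip.pinch_z is the distance from the TCP to the grasp point, in m); z points along the fingers, y is the direction in which the jaws open and shut (so a half turn about z gives the same grasp; the last joint's range is limited). The gripper opens to 85 mm and grips with 20 to 120 N. Pads are 22 mm wide; open, the fingers measure 114 mm over their backs; the gripper's body (76 mm by 85 mm) begins 54 mm behind the grasp point. The pads swing forward as they close: fully open they stand 13 mm farther back than shut.
Start: joints at [-1.237, 0.383, 0.044, 1.598, -0.018, 1.161, -0.05], TCP at [0.272, 0.59, 0.231] pointing down, gripper open.
Joint ranges: [-2.61, 2.61], [-0.41, 2.15], [-1.48, 1.57], [0, 2.5], [-1.57, 4.71], [0.05, 1.97], [-2.85, 2.85]. Speed limits (rad/s): [2.79, 2.79, 3.14, 3.14, 3.14, 3.14, 3.14].

INTERFACE

Orientations are given as a unit quaternion [w, x, y, z].
In Python, from bench import observe, grab_frame, ticket, manip gives the robot as it stands. The module is installed in compiled form; this text tells all that it offers.
- The arm moves only by the tool play_rows, never from a script. Its argument "rows" is text: rows parted by semicolons, each of 4 numbers parted by spaces: the shift along the tool's x, y, z in m, then the turn about the tool's z in degrees. A call has exactly 5 rows; each row shifts and turns the commanded pose from where the row before left it, along the tool's axes as they then stand; what a row does not reach is not made up. A row lasts 1/8 s, in which the tool goes at most 62.5 mm and 10.7 degrees, less where a joint would pass 70% of its speed; a pose out of reach is approached as far as the arm can. A call is refused whole if a number of a shift passes 0.0625 or a number of a turn 10.7, either way. A call with a gripper value outside its range is refused whole. "fingers" is the opening, from 0 (shut) to 1 (fully open), set as the call begins (left out, the last holds). The fingers move at their own pace and stop on an object; the grip force is fixed at half the most. Time passes only in rows, so rows that do not move let the fingers close, or fill a call up. It gives the time, the measured TCP pose, the force and the opening at its end, in the units of the state.
- observe(): the state, without advancing time (a new reading comes with each control period).
- grab_frame(name): name is "scene" or "top" or "wrist"; returns a dict with "frame" (400x640x3 uint8, blue, green, red), "camera_matrix" (3x3 intrinsics, pixels), "extrinsics" (4x4, takes a point from camera to world coordinates); the wrist camera has in their place "T_tool_cam" (4x4, takes a point from camera to tool coordinates, whose origin is the TCP and whose axes are the flange's). Camera axes: x right, y down, z forward; pixel columns grow to the right and rows downward; lengths in m; the calibration is good to about 2 mm. The wrist camera is an equidistant fisheye: a pixel r from the principal point sees the ray r / f radians off the axis. A picture is of the moment at which its call begins: read the wrist's pose just before it. There is no depth.
- ticket.finish_job(): hands the job in, once; it reports no verdict.
The state is a dict: "t": time; "q": joint angles; "qd": joint speeds; "joint_efforts": joint torques, N m; "tool_pos": TCP position; "tcp_rot": TCP orientation; "force": force on the tool from outside, world axes, zero at the start; "torque": the same for the moment, N m; "gripper_width": finger opening in m.
Only numpy, scipy, OpenCV 4.12 (cv2) and the standard library are available. Lean on these libraries where they do the work, as an engineer would, in place of code of your own. Each camera call takes 0.05 s, during which the arm holds its last target.

## Working session

There is one attempt and no reset: what is moved stays moved. The work goes in short steps, Python scripts to look and compute and a tool call to move; the robot and the scene stay as the last step left them, time stands still between calls to the robot, and variables do not carry over. Pictures are saved under pics/ and viewed, and the job is handed in when it is done.

Besides the shell and the picture viewer there is one more tool, called after "Call:" as name(argument=value, ...) on one line, values as JSON. play_rows: Moves the arm, as the interface text tells. Its arguments: {"type":"object","properties":{"rows":{"type":"string"},"fingers":{"type":"number"}},"required":["rows"]}

```bash
mkdir -p pics; python3 - <<'E'
from bench import observe, grab_frame, ticket, manip
import cv2,numpy as np
s=observe();print({k:np.round(v,4).tolist() for k,v in s.items()});print(manip.pinch_z)
for n in("scene","top","wrist"):
    f=grab_frame(n);cv2.imwrite(f"pics/{n}0.png",f["frame"])
    np.savez(f"{n}.npz",**{k:v for k,v in f.items()})
    print(n,[(k,np.round(v,4).tolist()) for k,v in f.items() if k!="frame"])
E
```

```text
{'t': 0.0, 'q': [-1.2368, 0.3838, 0.0438, 1.5996, -0.0179, 1.1612, -0.0499], 'qd': [0.0008, 0.0002, -0.0017, -0.0011, 0.0007, 0.0005, 0.001], 'joint_efforts': [0.0004, -43.3456, 1.0244, -24.9513, 0.0105, 0.0112, -0.0], 'tool_pos': [0.2716, 0.5895, 0.2299], 'tcp_rot': [-0.0002, 0.2142, 0.9768, -0.0013], 'force': [0.7817, -0.1375, 0.1236], 'torque': [-0.0281, 0.0188, 0.0181], 'gripper_width': 0.0851}
0.0187
scene [('camera_matrix', [[399.0337, 0.0, 314.3142], [0.0, 399.0337, 191.6093], [0.0, 0.0, 1.0]]), ('extrinsics', [[0.7699, -0.31, 0.5578, -0.2301], [-0.6381, -0.3627, 0.6791, -0.8372], [-0.0082, -0.8788, -0.4771, 0.7391], [0.0, 0.0, 0.0, 1.0]])]
top [('camera_matrix', [[425.1458, 0.0, 317.2279], [0.0, 425.1458, 200.1452], [0.0, 0.0, 1.0]]), ('extrinsics', [[0.055, -0.9776, 0.2034, 0.3011], [-0.9985, -0.0543, 0.0092, 0.1158], [0.0021, -0.2036, -0.9791, 1.3212], [0.0, 0.0, 0.0, 1.0]])]
wrist [('camera_matrix', [[309.7069, 0.0, 315.4936], [0.0, 309.7069, 195.9732], [0.0, 0.0, 1.0]]), ('T_tool_cam', [[-0.0011, -0.9661, -0.2582, 0.0643], [1.0, -0.0011, -0.0004, -0.0001], [0.0001, -0.2582, 0.9661, -0.1429], [0.0, 0.0, 0.0, 1.0]])]
```

View pics/scene0.png

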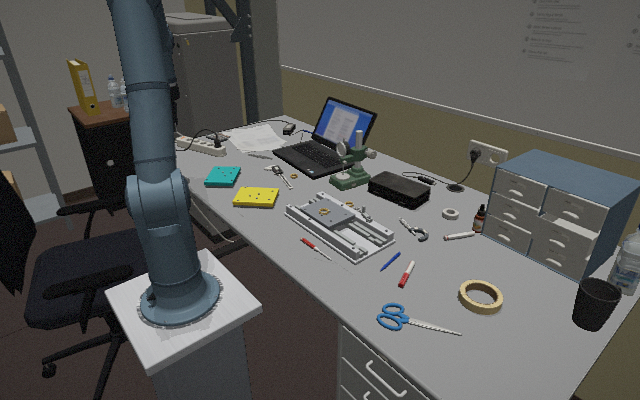

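View pics/top0.png

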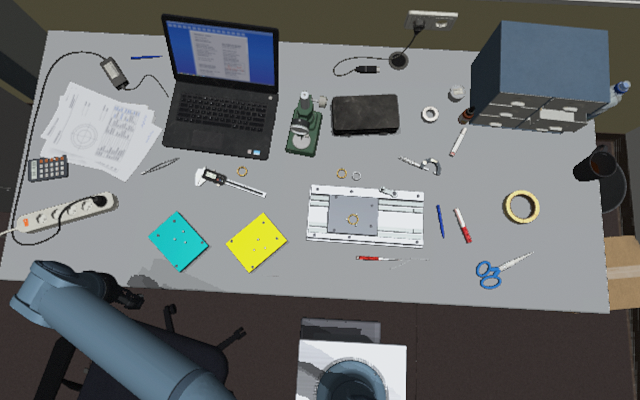

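View pics/wrist0.png

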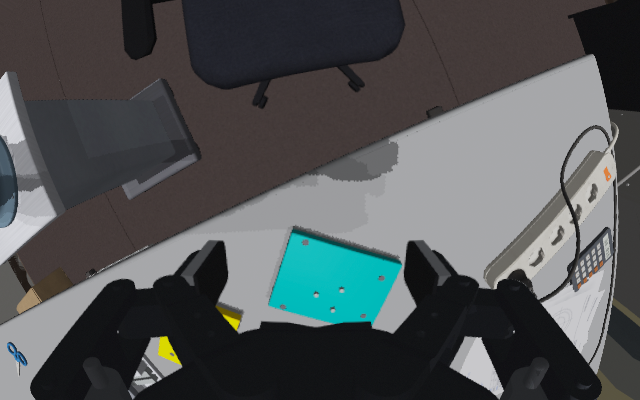

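Candidates for the board are cyan at top (178,241), yellow at (256,242) and grey on the rails at (353,214). Grey is the one described, so I'll check it in a close crop.

```bash
python3 - <<'E'
import cv2
a=cv2.imread("pics/top0.png")[170:270,295:435];cv2.imwrite("pics/topc.png",cv2.resize(a,None,fx=5.5,fy=5.5,interpolation=cv2.INTER_CUBIC))
a=cv2.imread("pics/scene0.png")[185:265,275:405];cv2.imwrite("pics/scc.png",cv2.resize(a,None,fx=6,fy=6,interpolation=cv2.INTER_CUBIC))
E
```

```text
(no output)
```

View pics/topc.png

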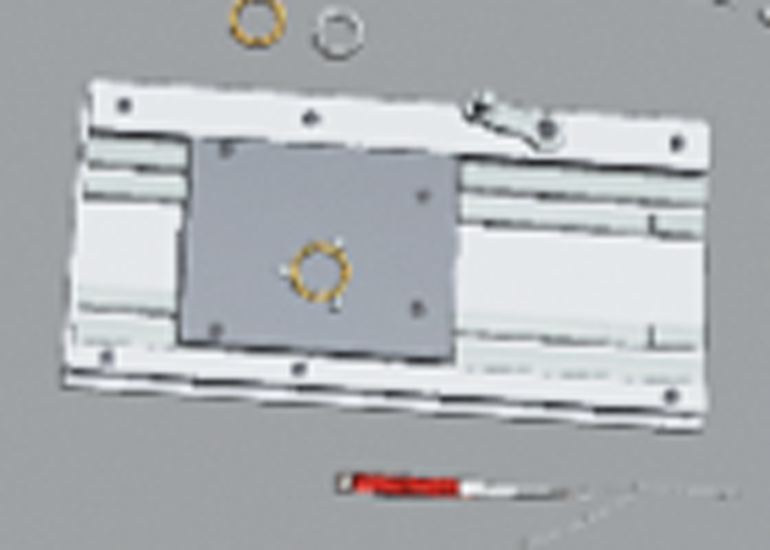

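View pics/scc.png

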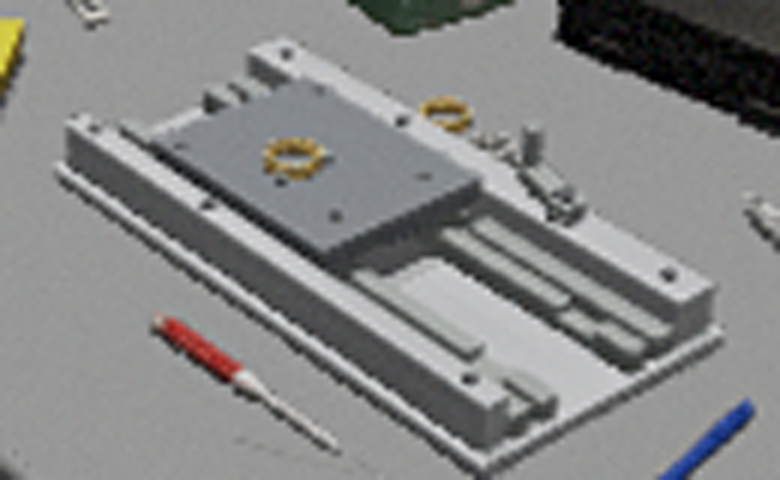

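```bash
cat > h.py <<'E'
import numpy as np,cv2
from scipy.optimize import least_squares
def load(n): return np.load(n+".npz")
def proj(d,P):
    P=np.atleast_2d(P);T=np.linalg.inv(d["extrinsics"]);c=P@T[:3,:3].T+T[:3,3]
    K=d["camera_matrix"];return c[:,:2]/c[:,2:]*K[0,0]+K[:2,2]
def fw(p,F):
    # fixture coords -> world ; p=(x,y,yaw of fixture x axis)
    F=np.atleast_2d(F).astype(float);c,s=np.cos(p[2]),np.sin(p[2])
    return np.c_[p[0]+c*F[:,0]-s*F[:,1],p[1]+s*F[:,0]+c*F[:,1],F[:,2]]
def wf(p,W):
    W=np.atleast_2d(W).astype(float);c,s=np.cos(p[2]),np.sin(p[2]);d=W-[p[0],p[1],0]
    return np.c_[c*d[:,0]+s*d[:,1],-s*d[:,0]+c*d[:,1],d[:,2]]
def unproj(d,uv,z):
    K=d["camera_matrix"];E=d["extrinsics"];r=E[:3,:3]@np.array([(uv[0]-K[0,2])/K[0,0],(uv[1]-K[1,2])/K[0,0],1]);o=E[:3,3]
    return o+r*(z-o[2])/r[2]
E
python3 - <<'E'
from h import *
d=load("top")
C=lambda u,v:np.array([u/5.5+295,v/5.5+170])
pts=[((70,74,54.5),(547,129)),((-190,88,40),(90,82)),((170,88,40),(710,122)),((170,60,40),(706,172)),((-190,60,40),(90,131)),((170,-76,40),(703,412)),((-190,-76,40),(66,374)),((-190,-82,10),(62,386)),((170,-82,10),(701,430))]
F=np.array([a for a,b in pts])/1000.;U=np.array([C(*b) for a,b in pts])
r=least_squares(lambda p:(proj(d,fw(p,F))-U).ravel(),[0.6,-.05,-1.57])
print(r.x,np.round(r.fun.reshape(-1,2)*1,2))
p=r.x;np.save("fix.npy",p)
print("rings board xy at z=.049", wf(p,unproj(d,C(319,272),.053)))
for c in [(190,138),(458,158),(450,360),(178,343)]: print(wf(p,unproj(d,C(*c),.049))*1000)
print("pin",wf(p,unproj(d,C(480,107),.0755))*1000)
w=wf(p,unproj(d,C(480,107),.0755))[0]*1000-[70,74,0];print(np.arctan2(-w[1],-w[0]),np.hypot(w[0],w[1]))
E
```

```text
[ 0.52452217 -0.03478739 -1.58156758] [[-0.35  0.12]
 [-1.8  -0.13]
 [ 1.64  0.1 ]
 [ 2.25 -0.14]
 [-2.42 -0.25]
 [ 2.16  0.33]
 [-1.2  -0.62]
 [-0.37  0.28]
 [ 0.06 -0.02]]
rings board xy at z=.049 [[-0.05127541 -0.01395606  0.053     ]]
[[-126.37136981   57.4195916    49.        ]]
[[23.07413998 55.92053209 49.        ]]
[[ 22.83853815 -57.16408952  49.        ]]
[[-126.04632322  -57.6551598    49.        ]]
pin [[30.47796303 79.38232297 75.5       ]]
-0.13535269128406552 39.886850048131386
```

```bash
python3 - <<'E'
from h import *
d=load("top");e=load("scene")
C=lambda u,v:np.array([u/5.5+295,v/5.5+170]);S=lambda u,v:np.array([u/6+275,v/6+185])
pts=[((70,74,54.5),(547,129)),((-185,88,40),(90,82)),((165,88,40),(710,122)),((165,60,40),(706,172)),((-185,60,40),(90,131)),((165,-76,40),(703,412)),((-185,-76,40),(66,374)),((-190,-82,10),(62,386)),((170,-82,10),(701,430))]
F=np.array([a for a,b in pts])/1000.;U=np.array([C(*b) for a,b in pts])
sp=[((-185,-76,40),(70,122)),((165,-76,40),(487,438)),((165,88,40),(715,288)),((170,-82,10),(485,472)),((170,94,10),(722,330)),((165,-60,40),(510,402))]
G=np.array([a for a,b in sp])/1000.;V=np.array([S(*b) for a,b in sp])
for f in (lambda p:(proj(d,fw(p,F))-U).ravel(),lambda p:(proj(e,fw(p,G))-V).ravel(),lambda p:np.r_[(proj(d,fw(p,F))-U).ravel(),(proj(e,fw(p,G))-V).ravel()]):
  r=least_squares(f,[0.6,-.05,-1.57],loss="soft_l1");print(r.x,np.round(abs(r.fun),1))
p=r.x;np.save("fix.npy",p)
for c in [(190,138),(458,158),(450,360),(178,343)]: print(wf(p,unproj(d,C(*c),.049))*1000)
for c in [(478,182),(322,255),(160,138),(300,78)]: print('s',wf(p,unproj(e,S(*c),.049))*1000)
for n,q in(("top",wf(p,unproj(d,C(480,107),.0755))),("sc",wf(p,unproj(e,S(532,125),.0755)))):
  w=q[0]*1000-[70,74,0];print(n,q*1000,np.arctan2(-w[1],-w[0]),np.hypot(w[0],w[1]))
# targets
from bench import observe
s=observe();t=s["tool_pos"];print(wf(p,t)*1000)
E
```

```text
[ 0.52443412 -0.03478864 -1.58194035] [0.3 0.2 0.2 0.  0.  0.  0.6 0.2 0.8 0.1 0.5 0.3 0.4 0.5 0.4 0.3 0.1 0. ]
[ 0.51991663 -0.04156765 -1.5892979 ] [1.1 0.2 0.1 4.2 0.5 0.1 0.5 0.2 1.  1.1 0.1 0.4]
[ 0.52405014 -0.0358504  -1.58330281] [0.  0.3 0.2 0.  0.4 0.3 1.  0.  0.4 0.1 0.8 0.5 0.8 0.4 0.1 0.3 0.4 0.2
 1.3 0.6 0.1 5.8 0.1 1.4 0.5 1.4 0.6 0.4 0.  1.9]
[[-127.53964674   57.65891891   49.        ]]
[[21.90823927 56.41918423 49.        ]]
[[ 21.8688658  -56.66567596  49.        ]]
[[-127.0149193   -57.41509521   49.        ]]
s [[28.7656241  49.75530277 49.        ]]
s [[ 28.74445362 -62.11703216  49.        ]]
s [[-118.88948432  -55.01258668   49.        ]]
s [[-120.93626735   49.82521663   49.        ]]
top [[29.27133953 79.89378712 75.5       ]] -0.14371100292493375 41.15289188081293
sc [[35.2782931  82.67411337 75.5       ]] -0.2448075242079975 35.78878557050191
[[-622.31069457 -260.11289456  230.19581393]]
```

Call:
play_rows(rows="0 0 0 10.7;0 0 0 10.7;0 0 0 10.7;0 0 0 10.7;0 0 0 10.7", fingers=0)

```text
t: 0.78
tool_pos: [0.2718, 0.59, 0.2307]
tcp_rot: [0.0, 0.633, 0.774, -0.001]
force: [0.7, -0.7, 0.7]
gripper_width: -0.0002
```

Call:
play_rows(rows="0 0 0 10.7;0 0 0 1.4;-0.05 0.03 0 0;-0.05 0.03 0 0;-0.05 0.03 0 0")

```text
t: 1.4
tool_pos: [0.3619, 0.4382, 0.2312]
tcp_rot: [0.0, 0.708, 0.706, 0.0]
force: [1.2, 0.4, -0.1]
gripper_width: 0.0001
```

Call:
play_rows(rows="-0.05 0.03 0 0;-0.05 0.03 0 0;-0.05 0.03 0 0;-0.05 0.03 0 0;-0.05 0.03 0 0")

```text
t: 2.02
tool_pos: [0.5103, 0.1873, 0.2315]
tcp_rot: [-0.0, 0.708, 0.706, 0.0]
force: [0.3, 0.6, -0.0]
gripper_width: 0.0
```

```bash
python3 - <<'E'
from h import *
np.save("fix.npy",[0.52443412,-0.03478864,-1.58194035])
p=np.load("fix.npy")
from bench import observe,grab_frame
s=observe();print(wf(p,s["tool_pos"])*1000,s["tcp_rot"],s["t"])
f=grab_frame("wrist");cv2.imwrite("pics/w1.png",f["frame"])
np.savez("w1.npz",tp=s["tool_pos"],tr=s["tcp_rot"],**f)
E
```

```text
[[-221.95113259  -16.58591983  231.46618926]] [-5.66085153e-05  7.08089371e-01  7.06122732e-01  3.56327223e-04] 2.025
```

View pics/w1.png

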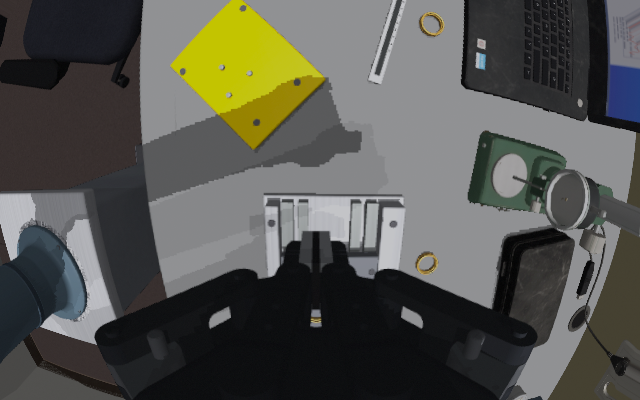

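Call:
play_rows(rows="-0.028 0.0083 0 0;-0.028 0.0083 0.03 0;0 0 0.05 0;0 0 0.05 0;0 0 0.03 0")

```text
t: 2.7
tool_pos: [0.524, 0.1326, 0.0686]
tcp_rot: [-0.001, 0.708, 0.706, -0.002]
force: [-0.3, 0.2, 0.8]
gripper_width: 0.0002
```

```bash
cat > look.py <<'E'
import sys
from h import *
p=np.load("fix.npy")
from bench import observe,grab_frame
s=observe();print(wf(p,s["tool_pos"])*1000,np.round(s["tcp_rot"],4),s["t"],s["force"])
for n in sys.argv[2:]:
  f=grab_frame(n);np.savez(sys.argv[1]+n+".npz",tp=s["tool_pos"],tr=s["tcp_rot"],**f)
  a=f["frame"]
  if n=="top": a=cv2.resize(a[160:270,295:435],None,fx=5.5,fy=5.5,interpolation=cv2.INTER_CUBIC)
  if n=="scene": a=cv2.resize(a[160:265,275:405],None,fx=5.5,fy=5.5,interpolation=cv2.INTER_CUBIC)
  cv2.imwrite(f"pics/{sys.argv[1]}{n}.png",a)
E
python3 look.py a wrist scene
```

```text
[[-167.36494509   -2.28237512   68.58938411]] [-0.0009  0.7083  0.7059 -0.0017] 2.7 [-0.32700962  0.18379877  0.77747802]
```

View pics/awrist.png

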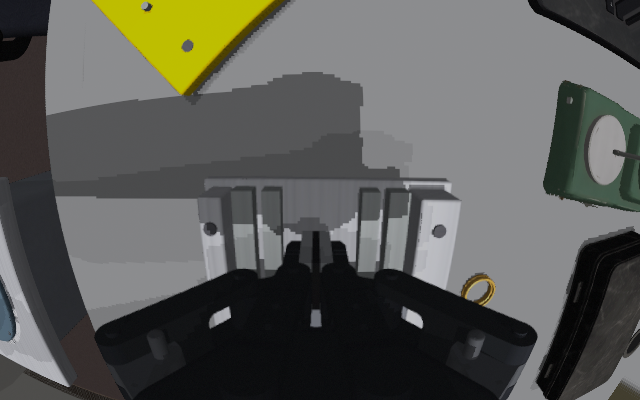

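View pics/ascene.png

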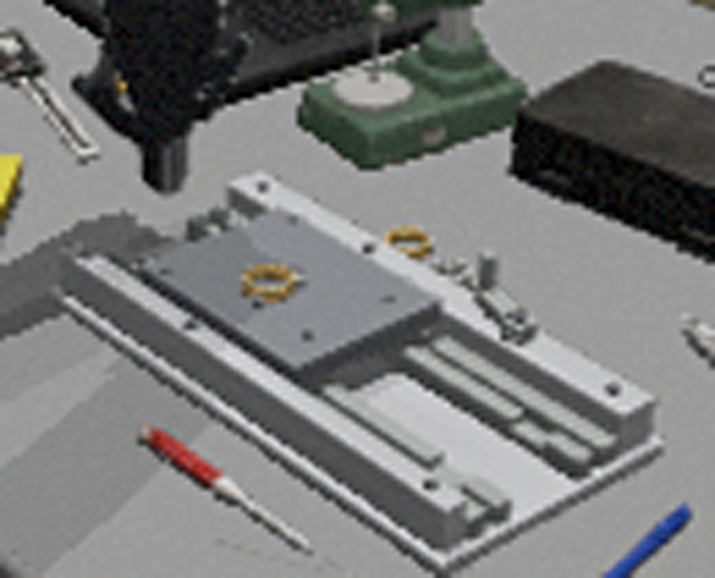

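Call:
play_rows(rows="0 0.002 0.015 0;0 0 0.015 0;0 0 0.008 0;-0.008 0 0 0;-0.007 0 0 0")

```text
t: 3.42
tool_pos: [0.5283, 0.117, 0.0337]
tcp_rot: [0.0, 0.709, 0.705, 0.0]
force: [0.2, -0.5, 0.4]
gripper_width: -0.0002
```

Call:
play_rows(rows="-0.002 0 0.002 0;-0.003 0 0 0;-0.003 0 0 0;-0.003 0 0 0;-0.003 0 0 0")

```text
t: 4.05
tool_pos: [0.5278, 0.1038, 0.0313]
tcp_rot: [0.0, 0.709, 0.705, 0.0]
force: [0.1, -0.5, -0.4]
gripper_width: 0.0002
```

Call:
play_rows(rows="-0.002 0 0 0;-0.002 0 0 0;-0.002 0 0 0;-0.002 0 0 0;-0.002 0 0 0")

```text
t: 4.68
tool_pos: [0.5277, 0.0941, 0.0313]
tcp_rot: [-0.0, 0.709, 0.705, 0.0]
force: [-0.6, 3.8, -0.3]
gripper_width: -0.0001
```

```bash
python3 look.py b wrist scene top
```

```text
[[-128.87650198    1.82131003   31.30566626]] [-1.000e-04  7.091e-01  7.051e-01  1.000e-04] 4.675 [-0.58937931  3.78568484 -0.26088105]
```

View pics/bscene.png

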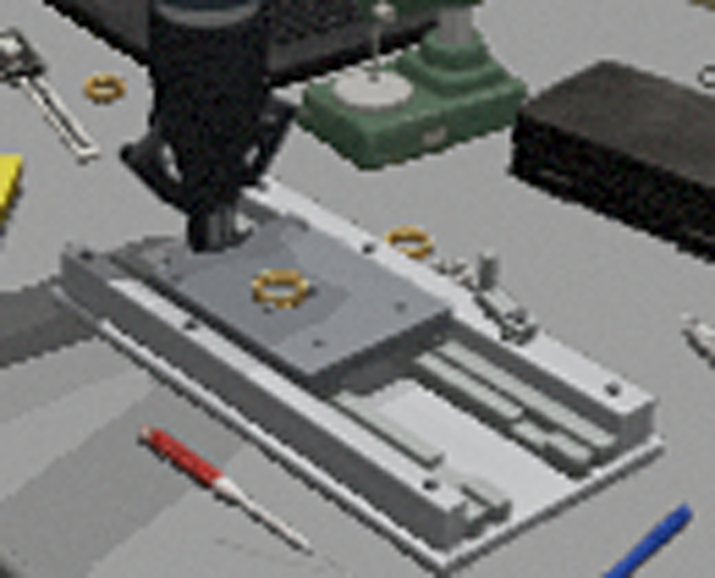

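View pics/btop.png

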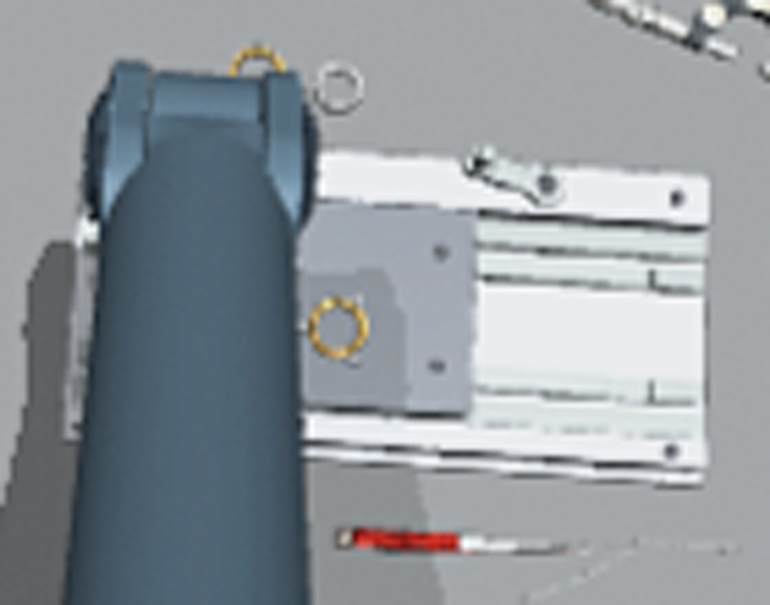

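Call:
play_rows(rows="-0.004 0 0 0;-0.005 0 0 0;-0.005 0 0 0;-0.005 0 0 0;-0.005 0 0 0")

```text
t: 5.45
tool_pos: [0.5275, 0.0696, 0.0313]
tcp_rot: [-0.0, 0.709, 0.705, 0.0]
force: [-0.3, 4.6, -0.1]
gripper_width: 0.0003
```

Call:
play_rows(rows="-0.005 0 0 0;-0.005 0 0 0;-0.005 0 0 0;-0.005 0 0 0;-0.005 0 0 0")

```text
t: 6.08
tool_pos: [0.5273, 0.0447, 0.0313]
tcp_rot: [-0.0, 0.709, 0.705, -0.0]
force: [-0.4, 5.4, 0.1]
gripper_width: -0.0003
```

Call:
play_rows(rows="-0.005 0 0 0;-0.005 0 0 0;-0.005 0 0 0;-0.005 0 0 0;-0.005 0 0 0")

```text
t: 6.7
tool_pos: [0.527, 0.0198, 0.0313]
tcp_rot: [-0.0, 0.709, 0.705, -0.0]
force: [-0.6, 5.4, 0.5]
gripper_width: 0.0003
```

Call:
play_rows(rows="-0.004 0 0 0;-0.004 0 0 0;-0.004 0 0 0;-0.003 0 0 0;-0.003 0 0 0")

```text
t: 7.32
tool_pos: [0.5268, 0.002, 0.0313]
tcp_rot: [-0.001, 0.709, 0.705, -0.0]
force: [-0.3, 5.9, 0.9]
gripper_width: 0.0001
```

```bash
python3 look.py c scene top
```

```text
[[-36.82810015   1.94963269  31.29035468]] [-5.000e-04  7.092e-01  7.050e-01 -1.000e-04] 7.325 [-0.27109372  5.91367141  0.92279648]
```

View pics/cscene.png

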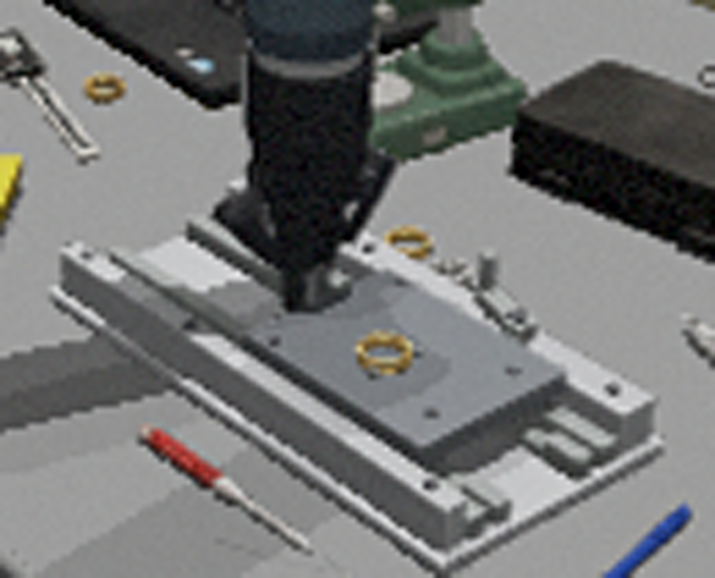

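View pics/ctop.png

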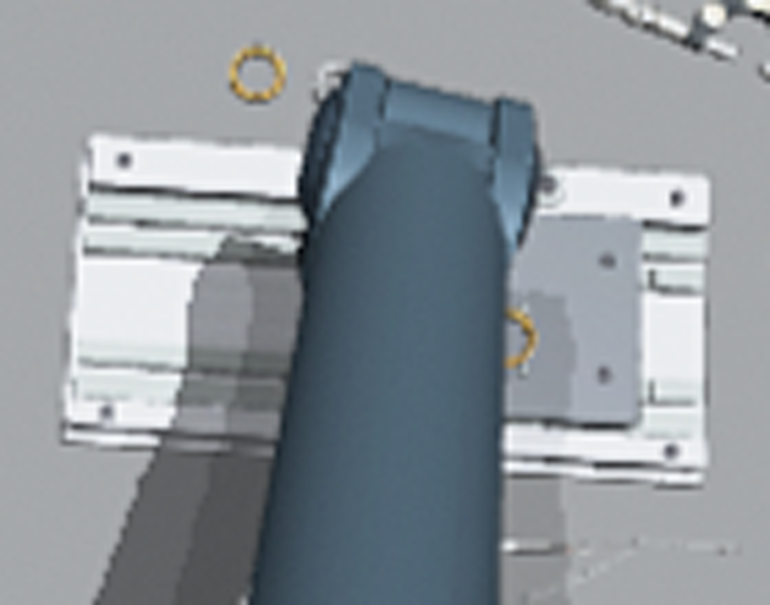

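Call:
play_rows(rows="-0.002 0 0 0;-0.002 0 0 0;-0.002 0 0 0;-0.002 0 0 0;-0.002 0 0 0")

```text
t: 8.05
tool_pos: [0.5268, -0.0076, 0.0313]
tcp_rot: [-0.001, 0.709, 0.705, 0.0]
force: [0.1, 5.8, 1.9]
gripper_width: 0.0
```

Call:
play_rows(rows="-0.0008 0 0 0;-0.0008 0 0 0;-0.0008 0 0 0;-0.0008 0 0 0;-0.0008 0 0 0")

```text
t: 8.68
tool_pos: [0.5268, -0.0115, 0.0313]
tcp_rot: [-0.001, 0.709, 0.705, 0.0]
force: [-0.9, 5.3, -0.1]
gripper_width: 0.0001
```

Call:
play_rows(rows="-0.0004 0 0 0;-0.0004 0 0 0;-0.0004 0 0 0;-0.0004 0 0 0;-0.0004 0 0 0")

```text
t: 9.3
tool_pos: [0.5267, -0.0135, 0.0313]
tcp_rot: [-0.001, 0.709, 0.705, -0.0]
force: [0.0, 5.1, 1.1]
gripper_width: -0.0
```

Finger now at fixture x ≈ -21; the drop is expected within the next few mm.

Call:
play_rows(rows="-0.0003 0 0 0;-0.0003 0 0 0;-0.0003 0 0 0;-0.0003 0 0 0;-0.0003 0 0 0")

```text
t: 9.93
tool_pos: [0.5266, -0.0148, 0.0312]
tcp_rot: [-0.001, 0.709, 0.705, -0.0]
force: [0.9, 5.8, 0.2]
gripper_width: -0.0
```

Call:
play_rows(rows="-0.0003 0 0 0;-0.0003 0 0 0;-0.0003 0 0 0;-0.0003 0 0 0;-0.0003 0 0 0")

```text
t: 10.55
tool_pos: [0.5262, -0.0171, 0.031]
tcp_rot: [-0.001, 0.709, 0.705, -0.0]
force: [-0.6, 5.4, -0.7]
gripper_width: 0.0001
```

```bash
python3 look.py d scene wrist; python3 - <<'E'
import cv2,numpy as np
a=np.load("cscene.npz")["frame"];b=np.load("dscene.npz")["frame"]
cr=lambda f:cv2.resize(f[205:260,320:400],None,fx=9,fy=9,interpolation=cv2.INTER_CUBIC)
cv2.imwrite("pics/d2.png",cr(b))
E
```

```text
[[-17.73979181   1.60844109  30.97406624]] [-7.000e-04  7.092e-01  7.050e-01 -5.000e-04] 10.55 [-0.62992251  5.43410228 -0.66079194]
```

View pics/d2.png

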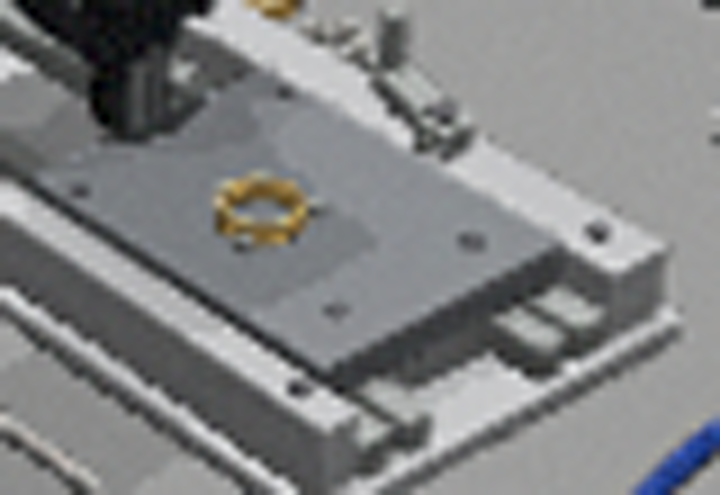

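View pics/dwrist.png

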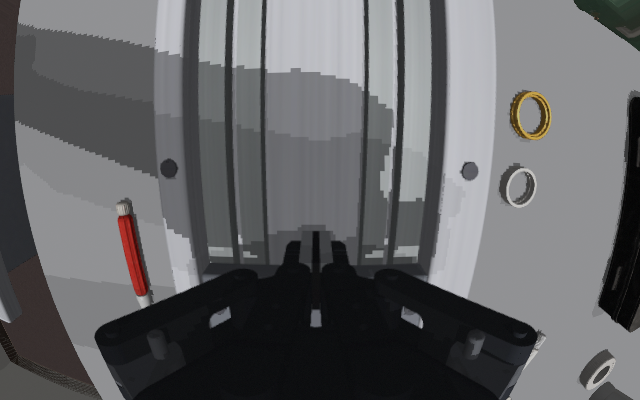

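Call:
play_rows(rows="-0.0002 0 0 0;-0.0002 0 0 0;-0.0002 0 0 0;-0.0002 0 0 0;-0.0002 0 0 0")

```text
t: 11.28
tool_pos: [0.5271, -0.0184, 0.0312]
tcp_rot: [0.0, 0.709, 0.705, -0.0]
force: [-0.4, 3.0, -2.9]
gripper_width: -0.0003
```

Call:
play_rows(rows="-0.0002 0 0 0;-0.0002 0 0 0;-0.0002 0 0 0;-0.0002 0 0 0;-0.0002 0 0 0")

```text
t: 11.9
tool_pos: [0.5272, -0.0192, 0.0313]
tcp_rot: [0.0, 0.709, 0.705, 0.0]
force: [-0.1, 2.5, -3.2]
gripper_width: 0.0
```

```bash
python3 look.py e scene wrist top; python3 - <<'E'
import cv2,numpy as np
b=np.load("escene.npz")["frame"]
cr=lambda f:cv2.resize(f[205:260,320:400],None,fx=9,fy=9,interpolation=cv2.INTER_CUBIC)
cv2.imwrite("pics/e2.png",cr(b))
E
```

```text
[[-15.65175529   2.58858537  31.32005265]] [1.000e-04 7.092e-01 7.050e-01 1.000e-04] 11.9 [-0.06824671  2.52313751 -3.15338551]
```

View pics/e2.png

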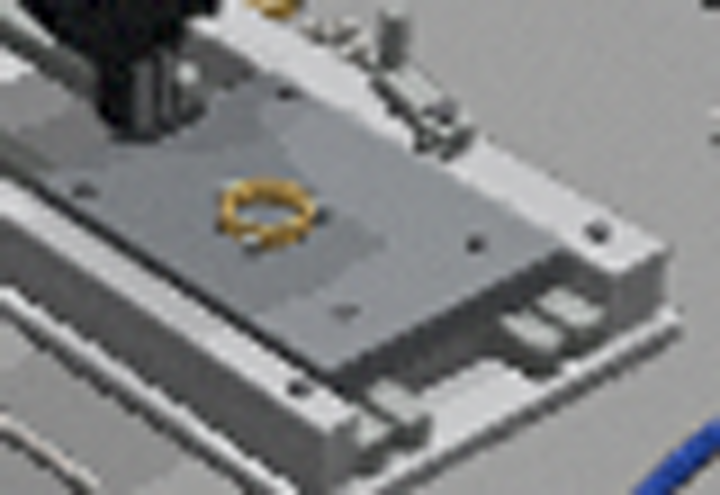

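View pics/etop.png

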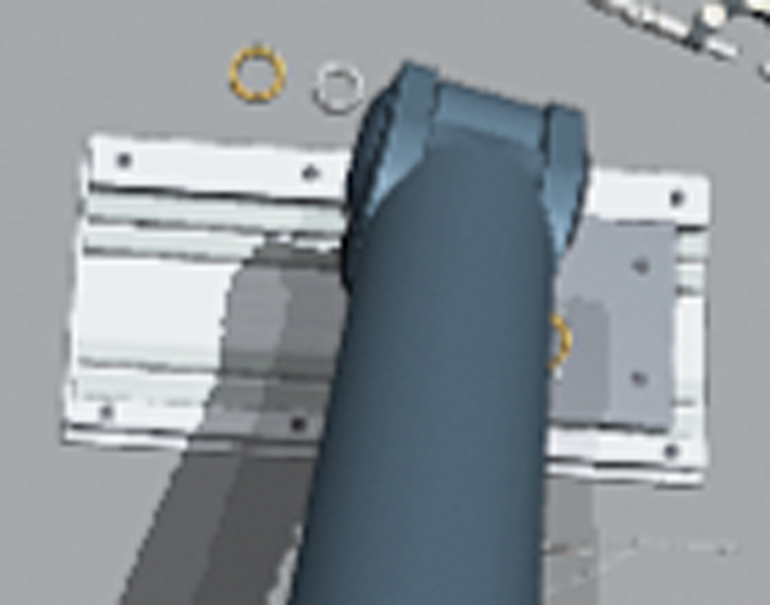

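View pics/ewrist.png

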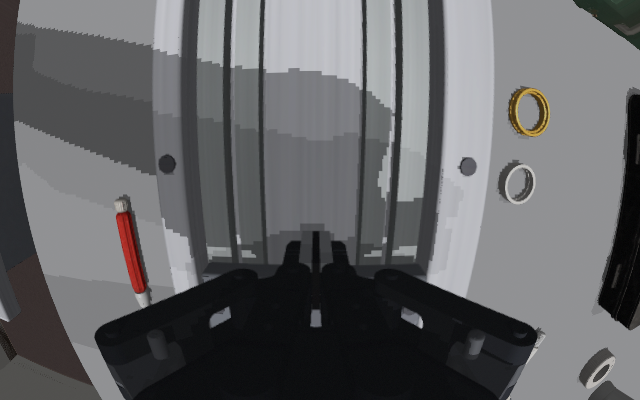

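```bash
python3 - <<'E'
from h import *
d=load("scene");p=np.load("fix.npy")
cr=lambda uv:(uv-[320,205])*9
# calibrate scene offset w/ guide corners in e2 crop
F=np.array([[165,88,40],[165,-60,40],[165,60,40],[165,-76,40]])/1000
print(cr(proj(d,fw(p,F))).round())
for bx,z in((66,.049),(67,.049),(69.5,.049),(70,.043),(69,.043),(71,.043)):
  B=np.array([[bx+75,-58,z*1000],[bx+75,58,z*1000],[bx+75,-58,z*1000-16],[bx,-15,z*1000+4]])/1000
  print(bx,z,cr(proj(d,fw(p,B))).round().tolist())
E
```

```text
[[667. 237.]
 [359. 403.]
 [612. 267.]
 [323. 423.]]
66 0.049 [[313.0, 344.0], [557.0, 216.0], [311.0, 384.0], [251.0, 189.0]]
67 0.049 [[315.0, 345.0], [559.0, 218.0], [313.0, 385.0], [253.0, 190.0]]
69.5 0.049 [[320.0, 349.0], [564.0, 221.0], [318.0, 389.0], [258.0, 193.0]]
70 0.043 [[321.0, 365.0], [564.0, 236.0], [319.0, 405.0], [259.0, 208.0]]
69 0.043 [[318.0, 363.0], [562.0, 235.0], [316.0, 403.0], [257.0, 207.0]]
71 0.043 [[323.0, 366.0], [566.0, 237.0], [321.0, 406.0], [260.0, 210.0]]
```

```bash
python3 - <<'E'
from h import *
d=load("scene");p=np.load("fix.npy")
def pr(bx,z,q): return proj(d,fw(p,np.array([[bx+q[0],q[1],z+q[2]]])/1000))[0]
fr={k:cv2.cvtColor(np.load(k+"scene.npz")["frame"],cv2.COLOR_BGR2GRAY) for k in "abcde"}
for k in "abcde": cv2.imwrite(f"pics/cmp_{k}.png",fr[k])
def match(k0,uv,k1,r=(12,7),s=(14,12)):
  u,v=np.round(uv).astype(int);a=cv2.resize(fr[k0][v-r[1]:v+r[1]+1,u-r[0]:u+r[0]+1],None,fx=8,fy=8,interpolation=cv2.INTER_CUBIC)
  return a
def flow(k0,k1,uv,r,guess,s=6):
  u,v=np.round(uv).astype(int);gu,gv=np.round(guess).astype(int)
  A=cv2.resize(fr[k0],None,fx=8,fy=8,interpolation=cv2.INTER_CUBIC);B=cv2.resize(fr[k1],None,fx=8,fy=8,interpolation=cv2.INTER_CUBIC)
  t=A[(v-r)*8:(v+r)*8,(u-r)*8:(u+r)*8]
  w=B[(v+gv-r-s)*8:(v+gv+r+s)*8,(u+gu-r-s)*8:(u+gu+r+s)*8]
  m=cv2.matchTemplate(w,t,cv2.TM_CCOEFF_NORMED);_,c,_,l=cv2.minMaxLoc(m)
  return (np.array(l)/8-s+[gu,gv]).round(2),round(c,3)
xs={'a':-52,'b':-43,'c':49.2,'d':68.3,'e':70.4}
off=np.array([0,1.4])
feats={'ring':(0,-15,53),'fn':(75,-58,49),'ff':(75,58,49)}
for k0,k1 in(('b','c'),('c','d'),('d','e'),('c','e')):
  for n,q in feats.items():
    a=pr(xs[k0],0,q)+off;g=pr(xs[k1],0,q)-pr(xs[k0],0,q);h=pr(xs[k1],-6,q)-pr(xs[k0],0,q)
    print(k0,k1,n,"meas",flow(k0,k1,a,6,g,4),"slide",g.round(2),"drop",h.round(2))
E
```

```text
b c ring meas (array([19.  , 11.88]), 0.731) slide [19.06 11.79] drop [19.01 13.4 ]
b c fn meas (array([19.88, 13.  ]), 0.956) slide [20.51 13.35] drop [20.44 15.01]
b c ff meas (array([20.88, 11.88]), 0.896) slide [20.82 12.02] drop [20.69 13.63]
c d ring meas (array([4.25, 4.  ]), 0.714) slide [4.19 2.59] drop [4.13 4.21]
c d fn meas (array([5.5, 4. ]), 0.785) slide [4.53 2.95] drop [4.44 4.62]
c d ff meas (array([5.25, 3.38]), 0.878) slide [4.58 2.65] drop [4.44 4.27]
d e ring meas (array([0.62, 0.25]), 0.737) slide [0.47 0.29] drop [0.4  1.91]
d e fn meas (array([0.12, 0.12]), 0.979) slide [0.5  0.33] drop [0.42 2.  ]
d e ff meas (array([0.25, 0.12]), 0.987) slide [0.51 0.29] drop [0.37 1.92]
c e ring meas (array([5. , 4.5]), 0.597) slide [4.66 2.88] drop [4.59 4.5 ]
c e fn meas (array([5.75, 4.12]), 0.81) slide [5.03 3.27] drop [4.95 4.95]
c e ff meas (array([5.62, 3.62]), 0.861) slide [5.09 2.94] drop [4.95 4.56]
```

Call:
play_rows(rows="0.001 0 0 0;0.003 0 0 0;0.006 0 0 0;0.01 0 0 0;0.01 0 0 0")

```text
t: 12.68
tool_pos: [0.5273, 0.0118, 0.0314]
tcp_rot: [0.0, 0.709, 0.705, 0.0]
force: [-0.0, 0.5, -0.3]
gripper_width: 0.0002
```

```bash
python3 look.py f scene wrist top; python3 - <<'E'
import cv2,numpy as np
b=np.load("fscene.npz")["frame"]
cr=lambda f:cv2.resize(f[205:260,320:400],None,fx=9,fy=9,interpolation=cv2.INTER_CUBIC)
cv2.imwrite("pics/f2.png",cr(b))
E
```

```text
[[-46.59180198   2.3883222   31.3504684 ]] [0.000e+00 7.090e-01 7.052e-01 1.000e-04] 12.675 [-0.02312903  0.52273097 -0.34885675]
```

View pics/f2.png

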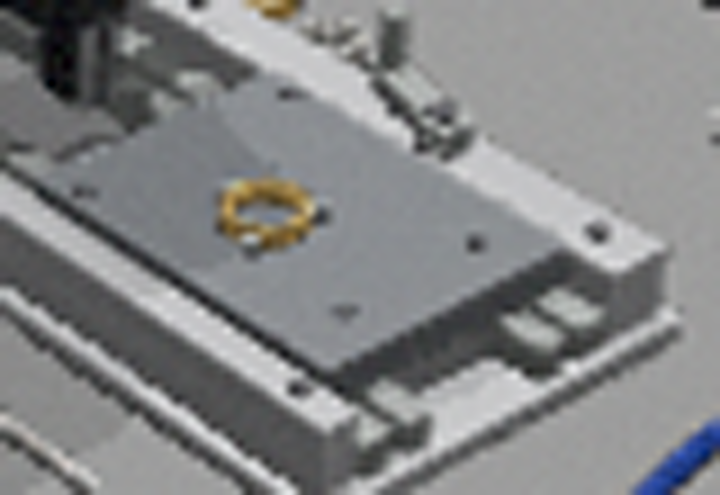

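View pics/fwrist.png

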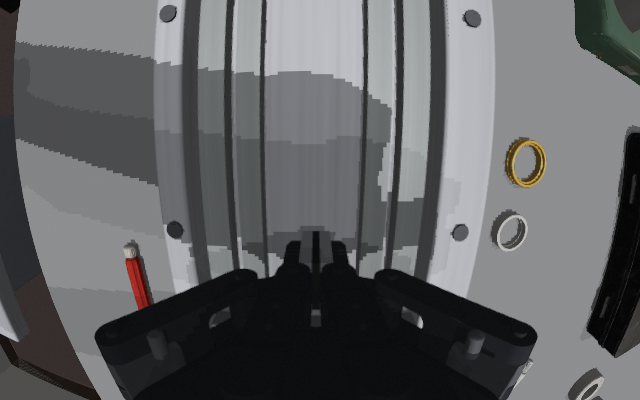

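```bash
python3 - <<'E'
import cv2,numpy as np
a=np.load("scene.npz")["frame"];b=np.load("fscene.npz")["frame"]
cv2.imwrite("pics/g0.png",cv2.resize(a[192:242,290:360],None,fx=11,fy=11,interpolation=cv2.INTER_CUBIC))
cv2.imwrite("pics/g1.png",cv2.resize(b[205:255,320:390],None,fx=11,fy=11,interpolation=cv2.INTER_CUBIC))
E
```

```text
(no output)
```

View pics/g0.png

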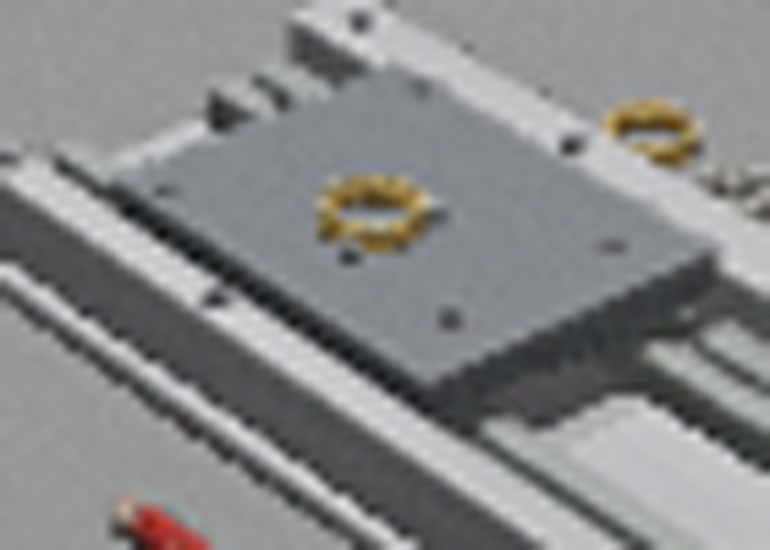

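View pics/g1.png

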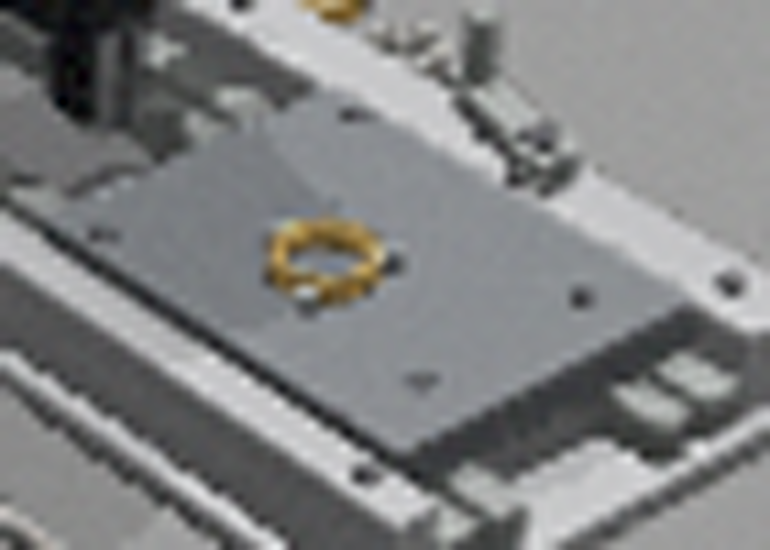

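View pics/ftop.png

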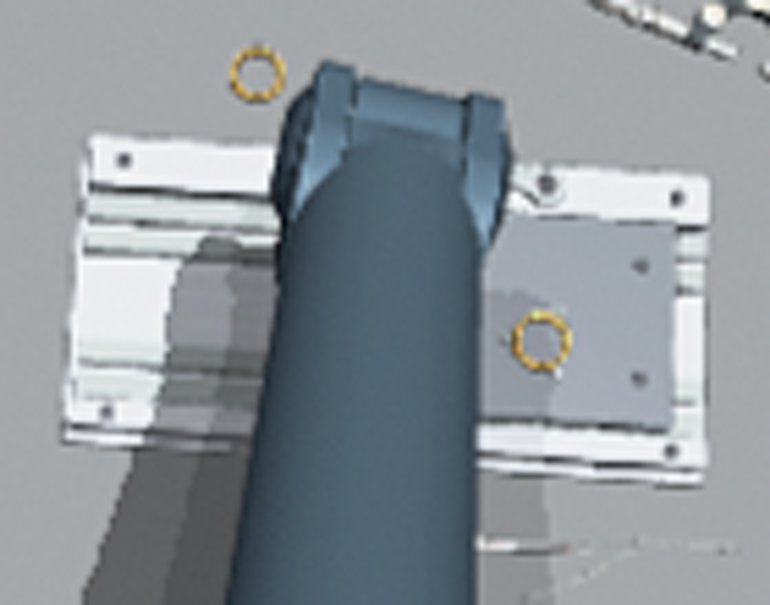

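```bash
python3 - <<'E'
from h import *
d=load("scene");t=load("top");p=np.load("fix.npy")
g0=np.array([(422,87),(165,188),(612,245),(450,319),(374,212),(430,380)])/11+[290,192]
g1=np.array([(352,113),(103,234),(582,297),(420,379),(326,260),(402,450)])/11+[320,205]
z0=[.049]*4+[.053,.049]
B=np.array([wf(p,unproj(d,u-[0,0],z))[0] for u,z in zip(g0,z0)]);print((B*1000).round(1))
f=lambda q:(proj(d,fw(p,B+[q[0],q[2],q[1]]))-g1).ravel()
r=least_squares(f,[.12,0,0]);print("scene dx,dz,dy mm",r.x*1000,r.fun.round(2), "cov sd",np.sqrt(np.diag(np.linalg.inv(r.jac.T@r.jac)))*.3*1000)
for q in(0,-.006):
  r2=least_squares(lambda a:f([a[0],q,a[1]]),[.12,0]);print(q,r2.x*1000,r2.cost)
T0=np.array([(423,196),(417,308),(319,272)])/5.5+[295,170];T1=np.array([(641,265),(640,378),(541,340)])/5.5+[295,160]
Z=[.049,.049,.053]
for q in(0,-.006):
  print("top",q,[ (wf(p,unproj(t,b,z+q))-wf(p,unproj(t,a,z)))[0].round(4)*1000 for a,b,z in zip(T0,T1,Z)])
E
```

```text
[[-102.    49.8   49. ]
 [-105.1  -51.    49. ]
 [   6.3   31.2   49. ]
 [   6.1  -32.7   49. ]
 [ -48.5  -15.3   53. ]
 [  26.5  -58.    49. ]]
scene dx,dz,dy mm [118.26793261  -9.5474948    4.4822405 ] [ 0.77  0.33 -0.3  -0.28 -0.17 -0.09 -0.28  0.11 -0.04 -0.05  0.06 -0.01] cov sd [5.53652736 5.35433403 5.6227522 ]
0 [128.09211618  -5.49475184] 0.6496056310260757
-0.006 [121.9185552    0.77491401] 0.522533410685226
top 0 [array([1.208e+02, 1.000e-01, 0.000e+00]), array([122.4,  -0.2,   0. ]), array([121.8,   0.9,   0. ])]
top -0.006 [array([122.1,   1.4,  -6. ]), array([123.7,   0.8,  -6. ]), array([122.9,   1.9,  -6. ])]
```

The board is in the notches: the scene fit with a 6 mm drop gives dx 121.9 and dy 0.8 mm, which agrees with the top view. Undropped would need dy −5.5 mm. Next is the keeper.

Call:
play_rows(rows="0 0 -0.03 0;0 0 -0.04 0;0 0 -0.03 0;-0.02 0.02 0 0;-0.03 0.035 0 0")

```text
t: 13.45
tool_pos: [0.582, -0.0384, 0.1318]
tcp_rot: [-0.001, 0.708, 0.706, 0.001]
force: [-0.2, 0.3, 0.4]
gripper_width: 0.0002
```

Call:
play_rows(rows="-0.03 0.04 0 0;0 0.018 0 0;0 0 0 0;0 0 0 0;0 0 0 0")

```text
t: 14.08
tool_pos: [0.6386, -0.0692, 0.1311]
tcp_rot: [-0.001, 0.709, 0.705, -0.0]
force: [0.7, -0.0, 0.6]
gripper_width: -0.0001
```

```bash
python3 look.py g scene wrist top
```

```text
[[ 33.09948847 114.51411039 131.05845629]] [-7.000e-04  7.090e-01  7.053e-01 -2.000e-04] 14.075 [ 0.69293704 -0.04332762  0.62920444]
```

View pics/gscene.png

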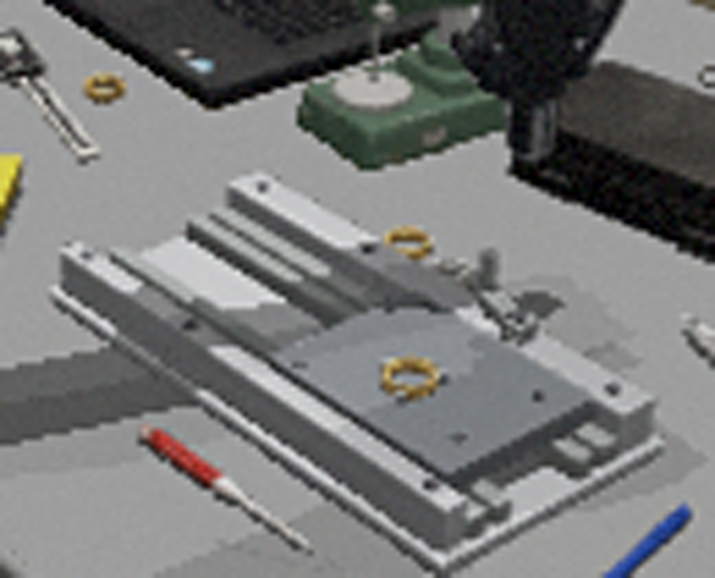

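View pics/gwrist.png

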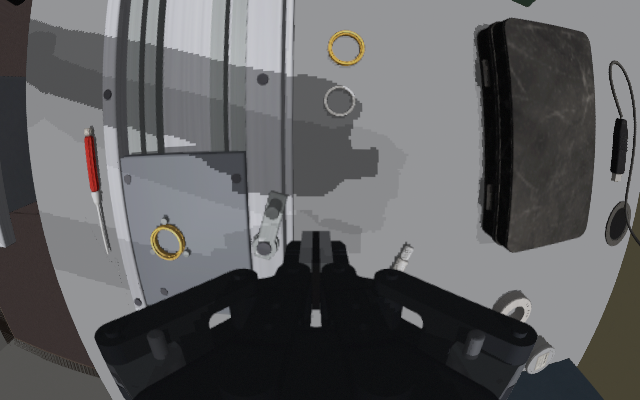

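```bash
python3 - <<'E'
import cv2,numpy as np
b=np.load("gwrist.npz")["frame"]
cv2.imwrite("pics/gz.png",cv2.resize(b[160:280,230:350],None,fx=5,fy=5,interpolation=cv2.INTER_CUBIC))
E
```

```text
(no output)
```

View pics/gz.png

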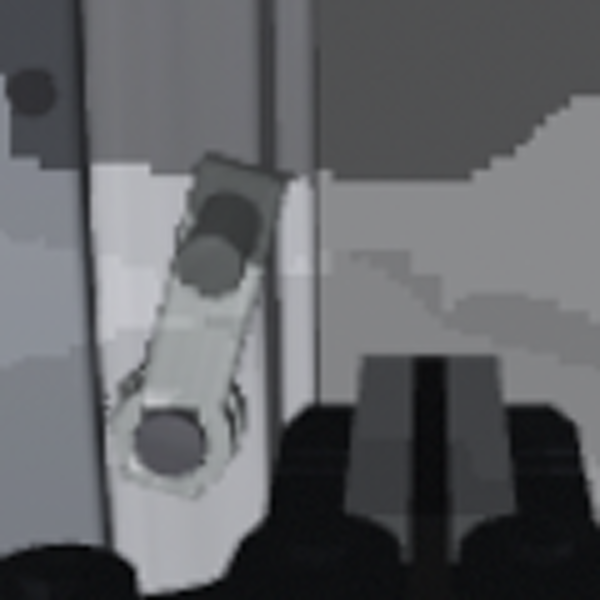

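```bash
cat >> h.py <<'E'
from scipy.spatial.transform import Rotation as R
def wun(d,uv,z):
    K=d["camera_matrix"];T=d["T_tool_cam"];v=np.array(uv)-K[:2,2];r=np.hypot(*v);a=r/K[0,0]
    ray=np.r_[np.sin(a)*v/r,np.cos(a)]
    q=d["tr"];W=R.from_quat([q[1],q[2],q[3],q[0]]).as_matrix()
    ray=W@T[:3,:3]@ray;o=W@T[:3,3]+d["tp"];return o+ray*(z-o[2])/ray[2]
E
python3 - <<'E'
from h import *
d=np.load("gwrist.npz");p=np.load("fix.npy")
f=lambda u,v,z:wf(p,wun(d,(230+u/5,160+v/5),z/1000))[0]*1000
a=f(212,268,75.5);b=f(170,441,54.5);print("pin",a,"pivot",b,"rel",a-b,np.arctan2(-(a-b)[1],-(a-b)[0]),np.hypot(*(a-b)[:2]))
for u,v in((121,155),(246,151)):print("board rear corner on 43:",wf(p,wun(d,(u,v),.043))*1000," 49:",wf(p,wun(d,(u,v),.049))*1000)
print("ring",wf(p,wun(d,(168,242),.047))*1000)
# finger tip width at tip
for u in (358,503):
  print("tip edge",f(u,357,d["tp"][2]*1000+0))
E
```

```text
pin [33.86953649 85.9067338  75.5       ] pivot [69.51231638 74.94072582 54.5       ] rel [-35.64277989  10.96600798  21.        ] -0.2984732704122437 37.291568609545045
board rear corner on 43: [[ -5.76418386 -53.19770702  43.        ]]  49: [[ -6.43719621 -48.82288589  49.        ]]
board rear corner on 43: [[-5.12847582 62.04284753 43.        ]]  49: [[-5.81800366 63.4237568  49.        ]]
ring [[ 70.90425204 -12.55517962  47.        ]]
tip edge [ 24.68755187 108.33399064 131.05845629]
tip edge [ 24.61144171 122.69455508 131.05845629]
```

Call:
play_rows(rows="-0.003 0.001 0.02 0;0 0 0.03 0;0 0 0.023 0;0 0 0 0;0 -0.004 0 0")

```text
t: 14.85
tool_pos: [0.6373, -0.0731, 0.0586]
tcp_rot: [0.001, 0.709, 0.705, 0.0]
force: [-0.2, -0.0, 0.7]
gripper_width: -0.0005
```

Call:
play_rows(rows="0 -0.003 0 0;0 -0.003 0 0;0 -0.003 0 0;0 -0.003 0 0;0 -0.003 0 0")

```text
t: 15.48
tool_pos: [0.6225, -0.0719, 0.0587]
tcp_rot: [0.0, 0.709, 0.705, 0.001]
force: [1.9, 0.7, 0.7]
gripper_width: -0.0001
```

```bash
python3 look.py h wrist scene
```

```text
[[35.97833454 98.45432003 58.73687741]] [4.000e-04 7.090e-01 7.052e-01 9.000e-04] 15.475 [1.87823538 0.71060686 0.68483821]
```

View pics/hwrist.png

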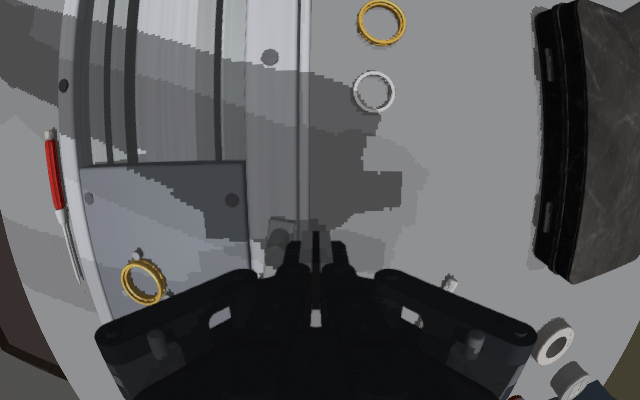

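View pics/hscene.png

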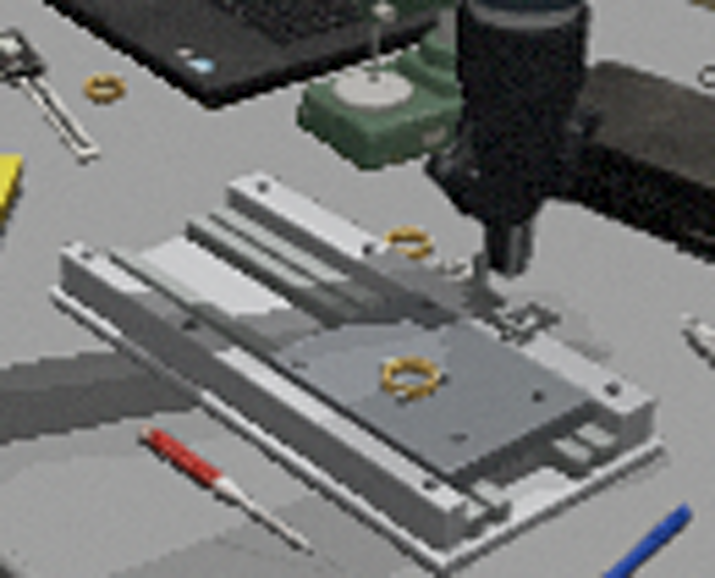

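Call:
play_rows(rows="0 -0.004 0 0;0 -0.004 0 0;0 -0.004 0 0;0 -0.004 0 0;0 -0.004 0 0")

```text
t: 16.2
tool_pos: [0.6014, -0.0737, 0.0583]
tcp_rot: [0.001, 0.709, 0.705, -0.0]
force: [1.4, -1.0, -0.6]
gripper_width: -0.0004
```

Call:
play_rows(rows="0 -0.004 0 0;0 -0.004 0 0;0 -0.004 0 0;0 -0.004 0 0;0 0 0 0")

```text
t: 16.82
tool_pos: [0.5868, -0.0737, 0.0589]
tcp_rot: [0.002, 0.709, 0.705, 0.001]
force: [4.3, -2.7, -0.3]
gripper_width: 0.0001
```

```bash
python3 look.py i wrist scene
```

```text
[[38.16874859 62.76361148 58.88246199]] [1.600e-03 7.094e-01 7.048e-01 6.000e-04] 16.825 [ 4.26151036 -2.6702369  -0.34351357]
```

View pics/iwrist.png

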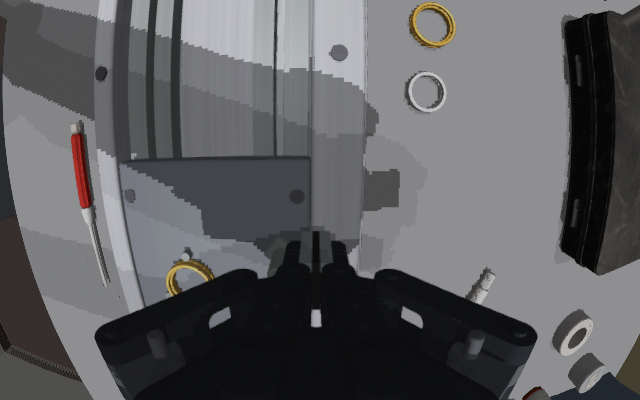

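View pics/iscene.png

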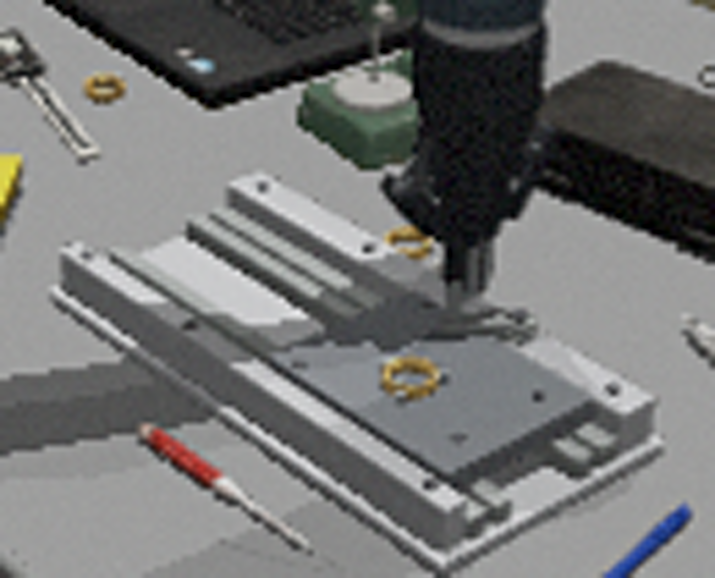

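Call:
play_rows(rows="0 0.005 0 0;0.005 0.008 0 0;0.022 0 0 0;0 -0.014 0 0;0 -0.018 0 0")

```text
t: 17.55
tool_pos: [0.5655, -0.0453, 0.0579]
tcp_rot: [-0.0, 0.709, 0.705, -0.001]
force: [0.1, 0.1, 0.3]
gripper_width: -0.0001
```

```bash
python3 look.py j wrist scene
```

```text
[[10.07361379 41.22274617 57.86274285]] [-5.000e-04  7.088e-01  7.054e-01 -7.000e-04] 17.55 [0.12221704 0.07977438 0.34453852]
```

View pics/jscene.png

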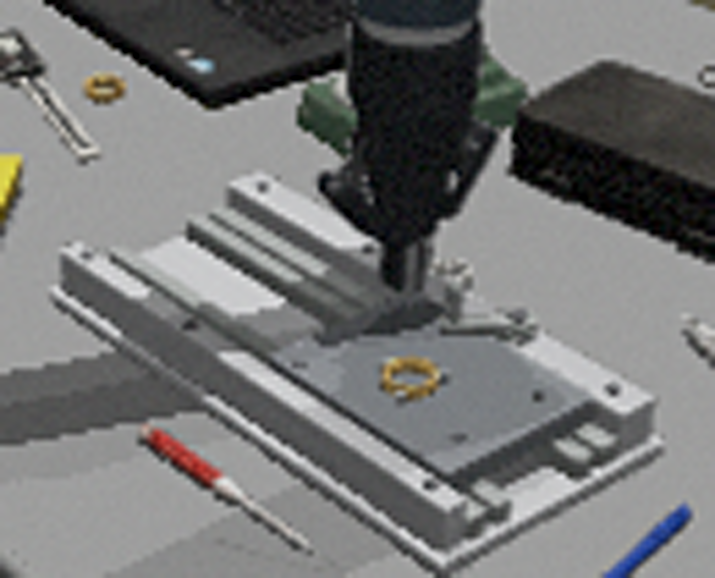

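View pics/jwrist.png

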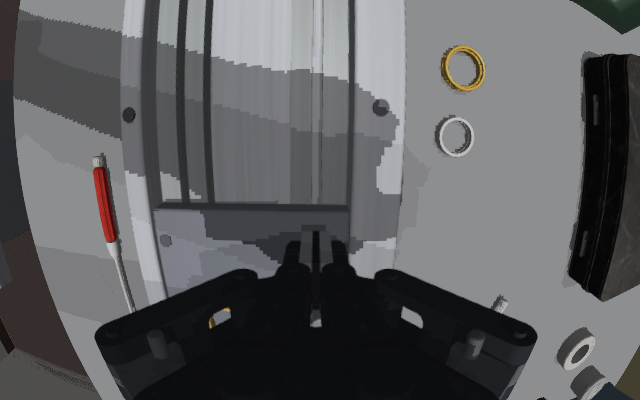

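```bash
python3 - <<'E'
from h import *
d=load("scene");p=np.load("fix.npy")
for v in(264,270):
  print(wf(p,unproj(d,np.array((454,v))/5.5+[275,160]-[0,1.4],.0755))*1000)
# check with known: pin at g frame theta -.3 px (488,255)
print(wf(p,unproj(d,np.array((488,255))/5.5+[275,160]-[0,1.4],.0755))*1000)
E
```

```text
[[27.19700263 63.48027854 75.5       ]]
[[32.15785075 58.61322011 75.5       ]]
[[32.61803103 86.40205037 75.5       ]]
```

Call:
play_rows(rows="0 0.006 0 0;-0.004 0 0 0;-0.004 0 0 0;-0.003 0 0 0;-0.003 0 0 0")

```text
t: 18.27
tool_pos: [0.5728, -0.0598, 0.0582]
tcp_rot: [-0.0, 0.709, 0.705, -0.0]
force: [-0.1, 0.0, 0.6]
gripper_width: 0.0003
```

Call:
play_rows(rows="-0.003 0 0 0;-0.003 0 0 0;-0.003 0 0 0;-0.003 0 0 0;0 0 0 0")

```text
t: 18.9
tool_pos: [0.5725, -0.0715, 0.058]
tcp_rot: [0.0, 0.709, 0.705, -0.0]
force: [-0.6, 1.3, 0.6]
gripper_width: -0.0002
```

```bash
python3 look.py k scene
```

```text
[[36.2182352  48.48894812 58.01191714]] [ 1.000e-04  7.091e-01  7.051e-01 -1.000e-04] 18.9 [-0.61710785  1.27019745  0.64023771]
```

View pics/kscene.png

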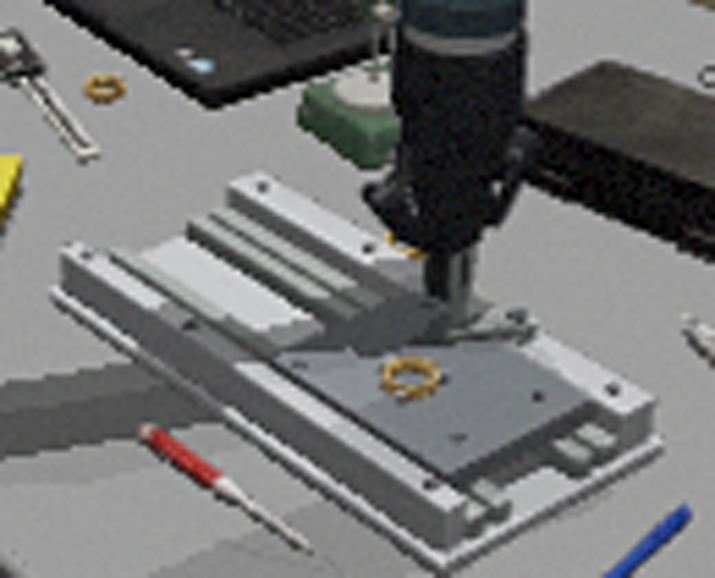

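Call:
play_rows(rows="-0.003 -0.001 0 0;-0.003 -0.001 0 0;-0.003 -0.001 0 0;-0.002 -0.001 0 0;-0.002 -0.001 0 0")

```text
t: 19.58
tool_pos: [0.5683, -0.0849, 0.0586]
tcp_rot: [0.001, 0.709, 0.705, 0.0]
force: [1.2, 1.0, 1.4]
gripper_width: 0.0001
```

Call:
play_rows(rows="-0.001 0 0 0;-0.001 0 0 0;-0.001 0 0 0;0 0 0 0;0 0 0 0")

```text
t: 20.2
tool_pos: [0.5674, -0.0875, 0.0582]
tcp_rot: [-0.0, 0.709, 0.705, -0.0]
force: [0.4, -0.5, 0.4]
gripper_width: 0.0002
```

```bash
python3 look.py l scene wrist
```

```text
[[52.21293342 43.58175084 58.17486618]] [-1.000e-04  7.092e-01  7.050e-01 -2.000e-04] 20.2 [ 0.40438261 -0.46979799  0.3507297 ]
```

View pics/lscene.png

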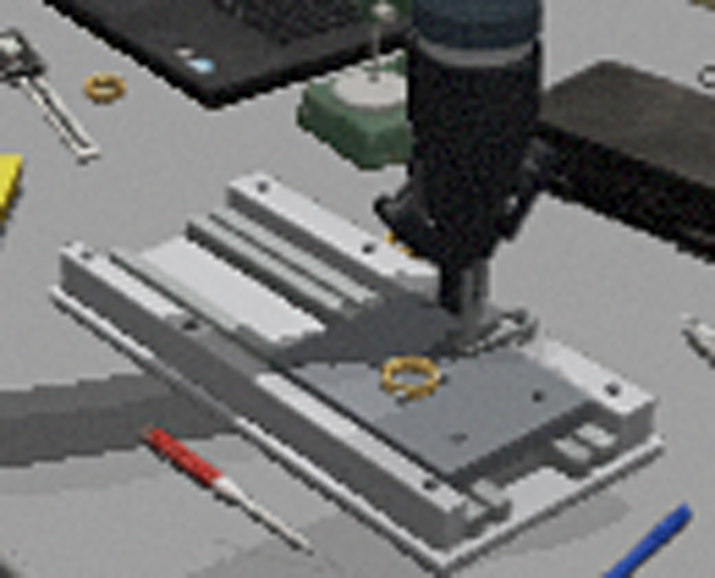

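Call:
play_rows(rows="-0.001 0 0 0;-0.001 0 0 0;-0.001 0 0 0;0 0 0 0;0 0 0 0")

```text
t: 20.92
tool_pos: [0.5674, -0.0906, 0.0582]
tcp_rot: [0.0, 0.709, 0.705, -0.0]
force: [0.1, 0.6, -0.2]
gripper_width: 0.0001
```

Call:
play_rows(rows="-0.0005 0 0 0;-0.0005 0 0 0;-0.0005 0 0 0;0 0 0 0;0 0 0 0")

```text
t: 21.55
tool_pos: [0.5675, -0.0912, 0.0582]
tcp_rot: [-0.0, 0.709, 0.705, 0.0]
force: [-1.5, 2.1, -0.0]
gripper_width: -0.0
```

```bash
python3 look.py m scene wrist
```

```text
[[55.93532928 43.68131055 58.18348447]] [-4.000e-04  7.090e-01  7.052e-01  1.000e-04] 21.55 [-1.4714022   2.09980536 -0.04662493]
```

View pics/mscene.png

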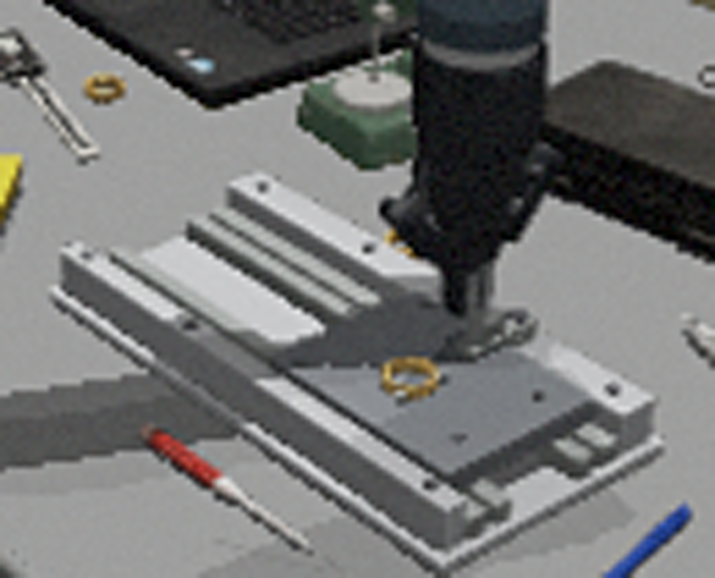

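Call:
play_rows(rows="0.005 0 0 0;0.015 0 0 0;0.02 0 0 0;0.02 0 -0.03 0;0.04 0 -0.04 0")

```text
t: 22.28
tool_pos: [0.5669, 0.0082, 0.128]
tcp_rot: [-0.0, 0.71, 0.704, -0.002]
force: [0.5, 0.4, 0.6]
gripper_width: 0.0002
```

Call:
play_rows(rows="0.04 0 -0.03 0;0 0 0 0;0 0 0 0;0 0 0 0;0 0 0 0")

```text
t: 22.9
tool_pos: [0.5677, 0.0466, 0.1574]
tcp_rot: [-0.0, 0.71, 0.704, -0.001]
force: [0.2, 0.0, -0.2]
gripper_width: -0.0002
```

```bash
python3 look.py n scene wrist top
```

```text
[[-81.86747843  42.36682886 157.36358328]] [-3.000e-04  7.100e-01  7.042e-01 -9.000e-04] 22.9 [ 0.22406114  0.04352898 -0.24593752]
```

View pics/nscene.png

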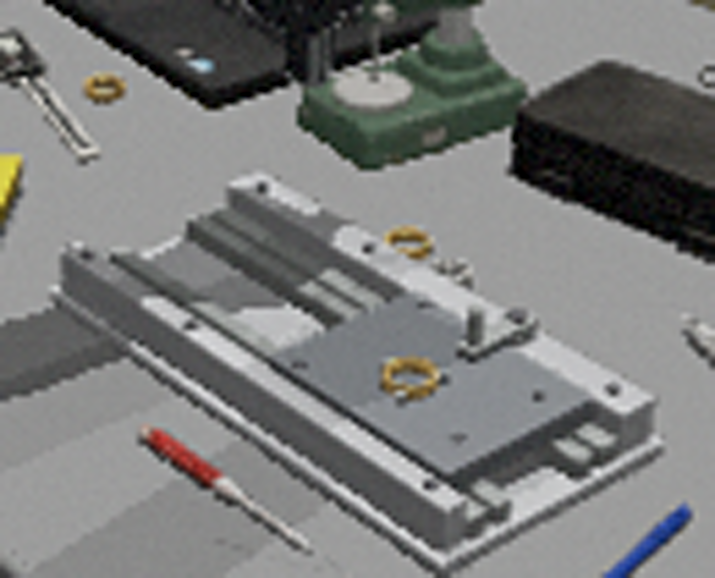

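View pics/ntop.png

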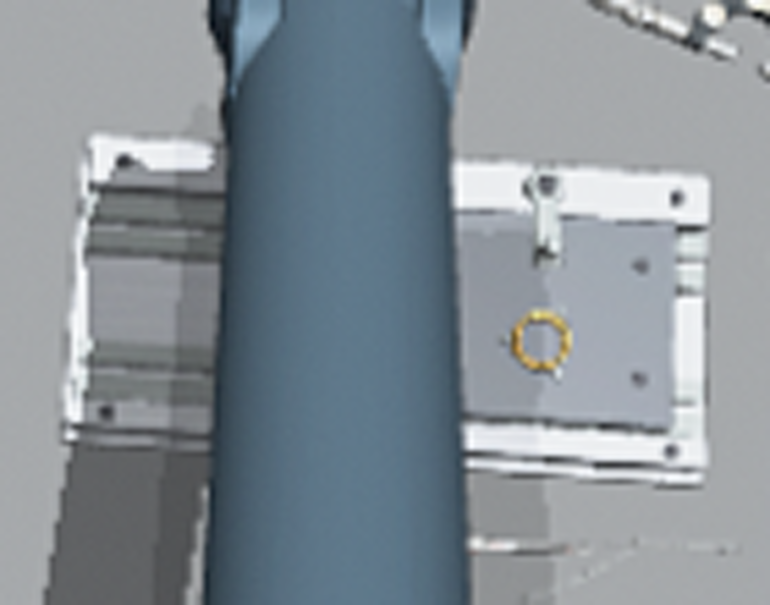

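The keeper bar lies square across the board: top crop pivot (547,187), pin (545,255). The ring is between its pins and the arm is clear, so I'm handing in.

```bash
python3 -c "
from bench import ticket
print(ticket.finish_job())"
```

```text
the job is handed in; nothing more can be done
None
```

The board is seated in the notches and the keeper is turned square across it. I handed the job in at about 23 s, with the arm clear; no verdict was reported.

- **Board:** I pushed it with the shut fingertips at 4–6 N until it dropped, about 122 mm along the rails. The board's apparent width from the wrist camera (115.2 mm at notch height, true 116 mm) and the combined scene and top views both agree with the 6 mm drop. The drop gave no sharp force step, only a change in push and vertical force.
- **One weak check:** A free fit on the scene camera alone gave a drop of 9.5 mm, with about 5 mm of uncertainty. My first corner tracking in that view was also mixed, so I relied on the two checks above.
- **Keeper:** It started at about -0.30 rad. I pushed its pin round in two strokes, with at most about 5 N in the readings. The last stroke stopped moving at about 2 N, probably on its stop. The bar would have hit the side of a board still on the rails, so its swing over the board also confirms the drop.
- **Last pictures:** The ring lies in its nest. The screwdriver, pen and spare ring look where they were, and the spacer ring looked undisturbed in the wrist views. I did not check the marker in the last crops, but the arm never went near it.

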